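# Weigh the olive tub on the spring scale

## Robot

A 7-joint arm with a two-finger parallel gripper is mounted at the origin on the work surface. World frame = base frame: x ahead of the robot, y to its left, z up, the work surface at z = 0. Lengths are in m, angles in degrees, forces in N, time in s.
With the tool pointing down it reaches from about 0.425 to 0.875 m from the base axis. Payload 4.7 kg.
Tool frame: the origin (TCP) lies midway between the tips of the shut fingers; the grasp point (between the pads) lies 19 mm behind it; y points along the fingers, x is the direction in which the jaws open and shut, and the axes are right-handed (so a half turn about y gives the same grasp; the last joint's range is limited). The gripper opens to 87 mm and grips with 3 to 60 N. Pads are 19 mm wide; open, the fingers measure 117 mm over their backs; the gripper's body (75 mm by 190 mm) begins 51 mm behind the grasp point.
Start: joints at [65.896, 18.392, -4.016, 83.108, 1.295, 78.541, -3.26], TCP at [0.274, -0.59, 0.223] pointing down, gripper open.
Joint ranges: [-163.93, 163.93], [-17.29, 119.83], [-79.2, 71.16], [3.27, 140.29], [-89.18, 269.18], [5.43, 117.66], [-154.24, 154.24]. Speed limits (degrees/s): [147.25, 147.25, 180, 180, 180, 180, 180].

## Interface

Orientations are given as [roll, pitch, yaw] about the fixed x, y, z axes, in that order (R = Rz(yaw) Ry(pitch) Rx(roll)).
In Python, from cell import env gives the robot as it stands.
- The arm moves only by the tool carry_out, never from a script. Its argument "targets" is a list of rows, each a list of 2 entries, a list of its own where there are three numbers: the shift along the tool's x, y, z in mm, then the turn, a rotation vector about the tool's x, y, z in degrees. A call has 1 to 12 rows; each row shifts and turns the commanded pose from where the row before left it, along the tool's axes as they then stand; what a row does not reach is not made up. A row lasts 1/10 s, in which the tool goes at most 50 mm and 8.59 degrees, less where a joint would pass 70% of its speed; a pose out of reach is approached as far as the arm can. A call with a gripper value outside its range is refused whole. "jaw" is the opening, from 0 (shut) to 1 (fully open), set as the call begins (left out, the last holds). The fingers move at their own pace and stop on an object; "squeeze" is the grip in N (left out, the last holds). Time passes only in rows, so rows that do not move let the fingers close. It gives the time, the measured TCP pose, the force and the opening at its end, in the units of the state.
- env.get_obs(): the state, without advancing time (a new reading comes with each control period).
- env.read_camera(name): name is "scene" or "top" or "wrist"; returns the picture (420x560x3 uint8, red, green, blue); there is no depth.
- env.get_calibration(name): a dict with "fx", "fy", "cx", "cy" (pixels), "R" (3x3) and "t" (3): a world point X has camera coordinates R X + t; the wrist camera has in their place "hand_eye" (4x4, takes a point from camera to tool coordinates, whose origin is the TCP and whose axes are the tool frame's). Camera axes: x right, y down, z forward; pixel columns grow to the right and rows downward; lengths in m; the calibration is good to about 2 mm. The wrist camera is an equidistant fisheye: a pixel r from the principal point sees the ray r / f radians off the axis. A picture is of the moment at which its call begins: read the wrist's pose just before it. get_calibration takes no time and is no camera call.
- env.sign_off(): hands the job in, once; it reports no verdict.
Trained networks look in the newest picture that a camera, given by its name, has taken for a name from the list of things; names that differ only in an ending like _2 or _b are one class to them, and where a whole thing is asked for, a point or a joint stands for the part that bears it (a point fixed in the world has none). Each returns a list of dicts, best first, with "p" (0 to 1); they miss things now and then, are a little off and sometimes report something else, mostly with a low value. They report only what shows in the picture. A call takes as long as a camera call.
- env.outline_of(camera, label): "mask" (420x560 bool, what is visible of it) and "xy" ([column, row] in pixels, amid what is visible of it).
The state is a dict: "time_s": time; "qpos": joint angles; "joint_velocities": joint speeds; "effort": joint torques, N m; "tool_pos": TCP position; "tool_rot": TCP orientation; "force": force on the tool from outside, world axes, zero at the start; "wrist_torque": the same for the moment, N m; "grip_width": finger opening in m.
Only numpy, scipy, OpenCV 4.12 (cv2) and the standard library are available. Lean on these libraries where they do the work, as an engineer would, in place of code of your own. Each camera call takes 0.05 s, during which the arm holds its last target.

## Task

Weigh the tub of olives that has the yellow lid: lift it by its orange tab, hang its wire bail in the dip of the spring scale's hook and lower it slowly (2 cm a second or so), letting go only when the scale carries all of its weight, so that the pointer never drops or bounces quickly, then leave the tub hanging with the pointer settled. Handle the scale gently, never pull the pointer into the red band, and do not disturb the white-lidded tub, the bowl or the loose lid.

Things in the scene. Friction and masses are not known exactly. Their poses are not given: they have to be found in the camera images.
- tub_grip (a point): centre of the yellow-lidded olive tub's orange grip tab: 22 (tub's x) x 26 (y) x 44 mm high, gripped across its 22 mm. Tub: clear round body 92 mm wide, lid 98 mm wide, lid top 84 mm and tab centre 182 mm above the underside. Weight differs every time, 0.2 to 0.8 kg, centred on its axis; z up; half a turn makes no difference
- tub_bail (a point): wire centre at the middle of the flat top of this tub's rigid steel bail (6 mm wire), 34 mm straight below tub_grip, 148 mm above the underside; same axes. The bail arches in the tub's x-z plane, its flat top 44 mm long in x; between wire and lid an opening 61 mm high, through which the hook passes along the tub's y
- hook_seat (a point): where the bail wire's centre lies in the dip of the hook (8 mm steel bar); sinks with the hook, 272 mm over the table when empty. Scale's axes: the hook runs along y, tip to -y, column at +y; the bail lies across it, along x. Tip 14 to 26 mm to -y, its top 9 mm above this point; arm from 20 mm to +y, top 7 mm above; dip floor 16 mm long in y
- pointer (a joint): how far the hook with its red pointer has sunk, m: 0 with nothing on it, growing as it is loaded; a soft spring, 80 N/m (12 mm per 100 g), lightly damped. The red band begins at 0.108
- scale: spring scale fixed to the table: grey base plate 200 x 170 x 16 mm, steel column 56 x 36 mm with green cap, top 348 mm high, white graduated plate facing +x. Origin on the table under the hook's dip, z up; the column's face is 108 mm, the hook's carriage 94 mm and the base plate's edge 80 mm to its +y
- spare_grip (a point): centre of the blue grip tab of the other olive tub, with a white lid; same shape and sizes as the yellow-lidded one; leave alone
- bowl: glass bowl of tomato slices, 120 mm wide, 40 mm high; origin under its centre; leave alone
- loose_lid: yellow plastic lid lying on the table, a disc 100 mm wide, 8 mm high; origin under its centre; leave alone

How it is judged:
By the outcome, as a careful person would: the job done as asked, in the order asked, and still so for the second after the job is handed in, with the robot touching nothing.
It also fails if it takes over 70 s, if anything falls off the work surface, if the arm or the gripper's body presses on something with over 40 N, if the wrist force passes 120 N, or if a joint passes its speed limit or range.

## Working session

There is one attempt and no reset: what is moved stays moved. The work goes in short steps, Python scripts to look and compute and a tool call to move; the robot and the scene stay as the last step left them, time stands still between calls to the robot, and variables do not carry over. Pictures are saved under pics/ and viewed, and the job is handed in when it is done.

Besides the shell and the picture viewer there is one more tool, called after "Call:" by a JSON object that holds its "fn" and its "kwargs", one argument or row to a line. carry_out: Moves the arm, as the interface text tells. Its arguments: {"type":"object","properties":{"targets":{"type":"array","items":{"type":"array"}},"jaw":{"type":"number"},"squeeze":{"type":"number"}},"required":["targets"]}

```bash
ls; mkdir -p pics; cat > h.py <<'E'
import numpy as np, cv2
from scipy.spatial.transform import Rotation as Rn
from cell import env
def save(name,fn):
    im=env.read_camera(name); cv2.imwrite('pics/'+fn,im[:,:,::-1]); return im
def ray(cam,px):
    c=env.get_calibration(cam); R=np.array(c['R']);t=np.array(c['t'])
    d=np.array([(px[0]-c['cx'])/c['fx'],(px[1]-c['cy'])/c['fy'],1.])
    d=R.T@d; return -R.T@t, d/np.linalg.norm(d)
def wray(px,obs):
    c=env.get_calibration('wrist');H=np.array(c['hand_eye'])
    u=np.array([(px[0]-c['cx'])/c['fx'],(px[1]-c['cy'])/c['fy']]);r=np.linalg.norm(u)
    d=np.array([*(np.sin(r)*u/r),np.cos(r)])
    T=pose(obs)@H
    return T[:3,3],T[:3,:3]@d
def pose(obs):
    T=np.eye(4);T[:3,:3]=Rn.from_euler('xyz',obs['tool_rot'],degrees=True).as_matrix();T[:3,3]=obs['tool_pos'];return T
def proj(cam,X):
    c=env.get_calibration(cam); p=np.array(c['R'])@X+np.array(c['t'])
    return np.array([c['fx']*p[0]/p[2]+c['cx'],c['fy']*p[1]/p[2]+c['cy']])
def wproj(X,obs):
    c=env.get_calibration('wrist');T=pose(obs)@np.array(c['hand_eye']);p=T[:3,:3].T@(X-T[:3,3])
    th=np.arctan2(np.linalg.norm(p[:2]),p[2]);u=p[:2]/np.linalg.norm(p[:2])*th
    return np.array([c['fx']*u[0]+c['cx'],c['fy']*u[1]+c['cy']])
def atz(o,d,z): return o+d*(z-o[2])/d[2]
def tri(rays):
    A=np.zeros((3,3));b=np.zeros(3)
    for o,d in rays:
        P=np.eye(3)-np.outer(d,d);A+=P;b+=P@o
    X=np.linalg.solve(A,b); return X,[np.linalg.norm((np.eye(3)-np.outer(d,d))@(X-o)) for o,d in rays]
E
python3 - <<'E'
from h import *
o=env.get_obs();print(o)
for c in ['scene','top','wrist']:
    save(c,c+'0.png')
    print(c,env.get_calibration(c))
for c in ['scene','top','wrist']:
    for l in ['tub_grip','tub_bail','hook_seat','pointer','scale','spare_grip','bowl','loose_lid']:
        try:
            for r in env.outline_of(c,l): print(c,l,round(r['p'],2),np.round(r['xy'],1),r['mask'].sum())
        except Exception as e: print(c,l,e)
print(env.get_obs()['time_s'])
E
```

```text
pics
{'time_s': 0.0, 'qpos': array([65.89632801, 18.4380963 , -4.01507697, 83.17544295,  1.29644581,
       78.539015  , -3.25980155]), 'joint_velocities': array([ 0.08484364,  0.0304354 , -0.00291565, -0.03274001, -0.04204287,
       -0.06859829,  0.06345771]), 'effort': array([ 1.89363236e-04, -4.91285062e+01, -4.03685672e-01, -3.12524343e+01,
       -6.38834853e-02,  4.35897731e-02,  1.43640841e-04]), 'tool_pos': array([ 0.27350314, -0.58905501,  0.22146762]), 'tool_rot': array([-90.00726196,   0.10723429, -65.08651751]), 'force': array([-0.01332546, -0.67774744, -0.21117087]), 'wrist_torque': array([0.01877516, 0.04325496, 0.05000256]), 'grip_width': 0.08713762830181136}
scene {'fx': 419.83063720572284, 'fy': 419.83063720572284, 'cx': 278.3809113145682, 'cy': 209.9179787453225, 'R': array([[ 0.46177983,  0.88676629,  0.02012288],
       [ 0.66902031, -0.33331463, -0.66431407],
       [-0.58238407,  0.32022945, -0.74718263]]), 't': array([-0.11623289, -0.30069396,  1.37451264])}
top {'fx': 406.17200506096896, 'fy': 406.17200506096896, 'cx': 279.3427192293219, 'cy': 209.80048181178
[... 753 characters left out ...]
 hook_seat 0.86 [422.1 129.6] 495
scene hook_seat 0.52 [294.8 264. ] 2429
scene pointer 0.66 [423.9 129.3] 453
scene scale 0.55 [423.4 179.6] 7195
scene spare_grip 0.86 [297.2 265.4] 2421
scene bowl 0.72 [158.  256.2] 1861
scene loose_lid 0.57 [194.6 337.2] 1815
top tub_grip 0.91 [307.6 229.9] 1098
top tub_bail 0.75 [286.6 177.5] 1172
top tub_bail 0.65 [308.6 230.2] 1104
top hook_seat 0.62 [137.8 178.5] 447
top pointer 0.98 [136.  177.7] 411
top scale 0.57 [138.9 199.5] 5290
top scale 0.37 [376.  172.1] 846
top spare_grip 0.75 [287.1 173.7] 1145
top spare_grip 0.39 [138.  200.2] 5017
top bowl 0.76 [385.8 242.5] 1485
top loose_lid 0.66 [377.  172.6] 977
wrist bowl 0.74 [194.8  18.7] 3401
1.35
```

View pics/scene0.png

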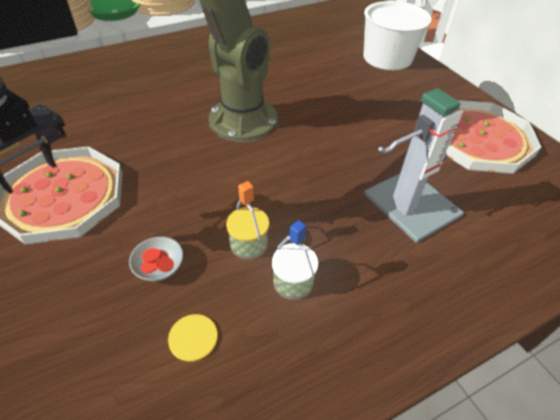

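View pics/top0.png

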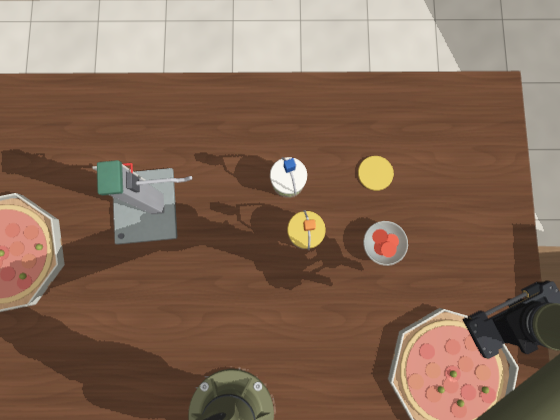

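View pics/wrist0.png

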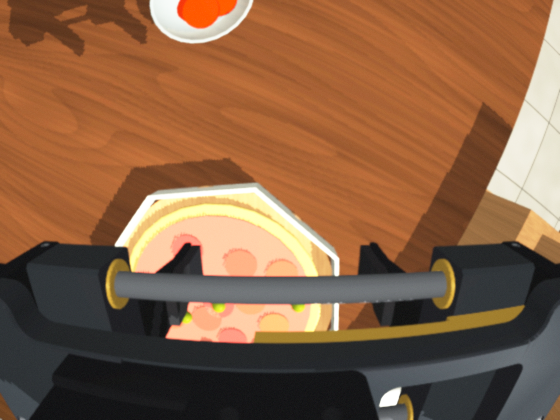

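```bash
python3 - <<'E'
from h import *
top=cv2.imread('pics/top0.png');sc=cv2.imread('pics/scene0.png')
def Z(im,x,y,w,h,s=6): return cv2.resize(im[y:y+h,x:x+w],None,fx=s,fy=s,interpolation=cv2.INTER_CUBIC)
cv2.imwrite('pics/z1.png',Z(top,255,145,90,110,5))
cv2.imwrite('pics/z2.png',Z(top,90,150,110,100,6))
cv2.imwrite('pics/z3.png',Z(sc,360,80,110,90,6))
cv2.imwrite('pics/z4.png',Z(sc,215,175,110,120,5))
for n,im in(('top',top),('scene',sc)):
    hsv=cv2.cvtColor(im,cv2.COLOR_BGR2HSV)
    for nm,lo,hi in(('orange',(5,150,150),(15,255,255)),('blue',(108,140,70),(125,255,255)),('yellow',(22,150,150),(32,255,255))):
        m=cv2.inRange(hsv,lo,hi);k,l,s,c=cv2.connectedComponentsWithStats(m)
        for i in range(1,k):
            if s[i,4]>40: print(n,nm,s[i],c[i].round(1))
E
```

```text
top orange [304 220  11  11 100] [309.2 224.7]
top blue [284 158  11  14 108] [289. 165.]
scene orange [238 181  15  24 285] [245.1 191.7]
scene blue [290 221  15  22 203] [295.9 230.7]
scene yellow [226 208  30  33 709] [240.9 224.8]
scene yellow [254 208  15  28 242] [261.7 220.3]
scene yellow [ 169  315   49   46 1796] [192.5 337.3]
```

View pics/z1.png

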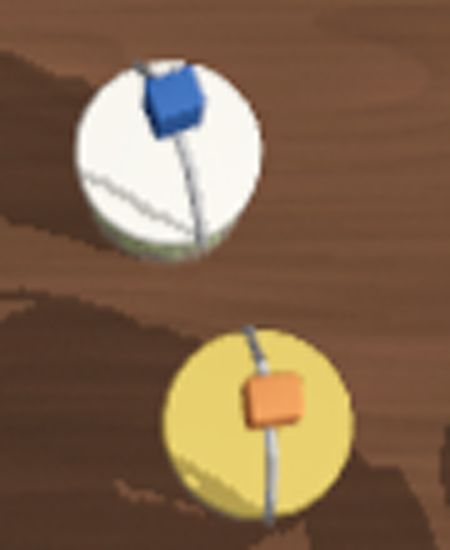

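View pics/z2.png

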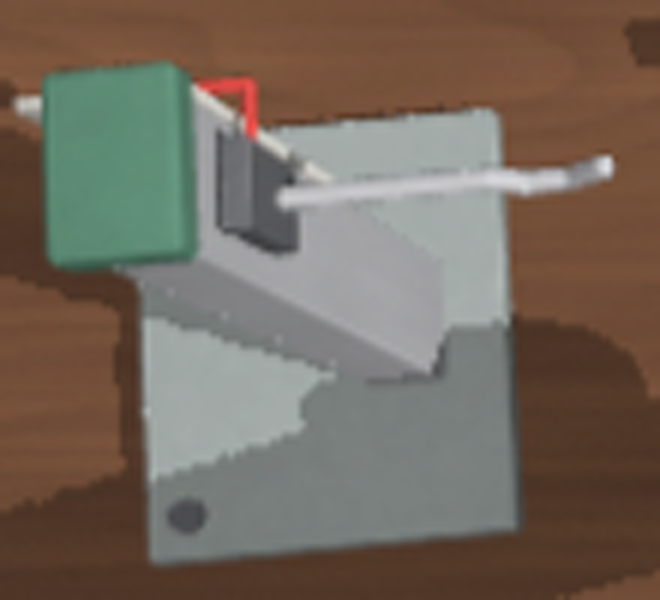

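View pics/z3.png

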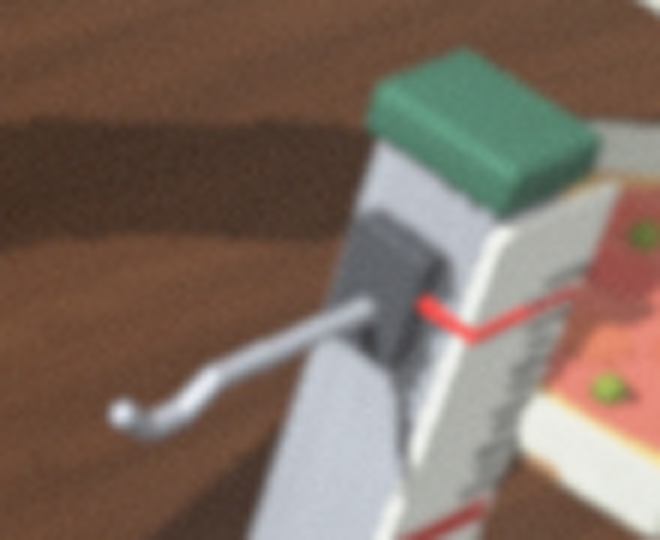

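View pics/z4.png

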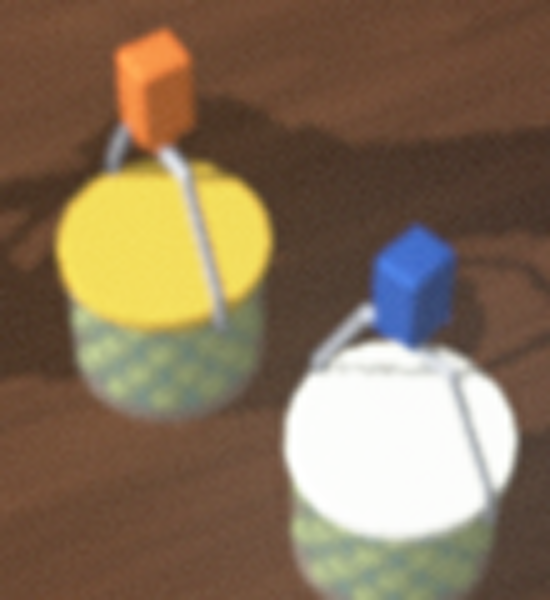

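```bash
cat > m.py <<'E'
from h import *
def T2(a,b):
    X,r=tri([ray('top',a),ray('scene',b)]); return X.round(4),np.round(r,4)
print('foot+x',T2((304.8,210.6),(237,208.6)),T2((304.8,210.6),(259.2,240)))
print('foot-x',T2((308.8,249.2),(259.2,240)),T2((308.8,249.2),(237,208.6)))
print('tip',T2((190.5,177.5),(380.3,148.7)))
print('bend',T2((174.2,180.3),(395,143.3)))
print('root',T2((137.5,182.8),(420.8,130.8)))
def mask(cam,lo,hi):
    im=cv2.imread(f'pics/{cam}0.png');m=cv2.inRange(cv2.cvtColor(im,cv2.COLOR_BGR2HSV),lo,hi)
    k,l,s,c=cv2.connectedComponentsWithStats(m);i=1+np.argmax(s[1:,4]);return (l==i)
from scipy.optimize import minimize
def fit(lo,hi,x0):
    M={}
    for cam in('top','scene'):
        m=mask(cam,lo,hi).astype(np.float32);M[cam]=cv2.resize(m,None,fx=4,fy=4,interpolation=cv2.INTER_LINEAR)>.5
    box=np.array([[a*.011,b*.013,c*.022] for a in(-1,1) for b in(-1,1) for c in(-1,1)])
    def cost(p):
        R=Rn.from_euler('z',p[3],degrees=True).as_matrix();e=0
        for cam in M:
            P=np.array([proj(cam,R@v+p[:3]) for v in box]);P=(P+.5)*4-.5
            h=cv2.convexHull((P*16).astype(np.int32))
            r=np.zeros(M[cam].shape,np.uint8);cv2.fillConvexPoly(r,h,1,shift=4)
            e+=((r>0)^M[cam]).sum()/M[cam].sum()
        return e
    best=None
    for y in range(-90,90,10):
        x=np.array([*x0,y],float)
        S=np.vstack([x]+[x+d for d in np.diag([.006,.006,.006,8])])
        r=minimize(cost,x,method='Nelder-Mead',options=dict(initial_simplex=S,maxiter=200))
        if best is None or r.fun<best.fun: best=r
    return best.x.round(4),best.fun
X,_=tri([ray('top',(309.2,224.7)),ray('scene',(245.1,191.7))]);print('orange',X)
print(fit((3,120,80),(17,255,255),X))
X,_=tri([ray('top',(289,165)),ray('scene',(295.9,230.7))]);print('blue',X)
print(fit((105,120,50),(128,255,255),X))
for nm,p in(('lid',(376,172.7)),('bowl',(385.8,242.5))): print(nm,atz(*ray('top',p),0.01))
E
python3 m.py
```

```text
foot+x (array([ 0.5017, -0.2102,  0.1644]), array([0.0202, 0.0202])) (array([ 0.5238, -0.1953,  0.0698]), array([0.0025, 0.0025]))
foot-x (array([ 0.4401, -0.1871, -0.0302]), array([0.0301, 0.0301])) (array([ 0.4213, -0.204 ,  0.0788]), array([0.0019, 0.0019]))
tip (array([0.5671, 0.0629, 0.2751]), array([0.0015, 0.0015]))
bend (array([0.5634, 0.101 , 0.272 ]), array([0.0041, 0.0041]))
root (array([0.5567, 0.1777, 0.2741]), array([0.0021, 0.0021]))
orange [ 0.47276462 -0.19981517  0.18244231]Traceback (most recent call last):
  File "m.py", line 34, in <module>
    print(fit((3,120,80),(17,255,255),X))
          ~~~^^^^^^^^^^^^^^^^^^^^^^^^^^^
  File "m.py", line 30, in fit
    r=minimize(cost,x,method='Nelder-Mead',options=dict(initial_simplex=S,maxiter=200))
    res = _minimize_neldermead(fun, x0, args, callback, bounds=bounds,
                               **options)
    fsim[j] = func(sim[j])
              ~~~~^^^^^^^^
    fx = function(np.copy(x), *(wrapper_args + args))
  File "m.py", line 21, in cost
    P=np.array([proj(cam,R@v+p[:3]) for v in box]);P=(P+.5)*4-.5
                ~~~~^^^^^^^^^^^^^^^
  File "h.py", line 19, in proj
    c=env.get_calibration(cam); p=np.array(c['R'])@X+np.array(c['t'])
ValueError: time passes only in moves, steps and waits
```

```bash
python3 - <<'E'
s=open('h.py').read()
s=s.replace("def save","""import json,os
_C={}
def cal(n):
    if n not in _C:
        f=f'cal_{n}.json'
        if not os.path.exists(f):
            json.dump({k:np.array(v).tolist() for k,v in env.get_calibration(n).items()},open(f,'w'))
        _C[n]={k:np.array(v) for k,v in json.load(open(f)).items()}
    return _C[n]
def save""",1).replace("c=env.get_calibration(","c=cal(")
open('h.py','w').write(s)
m=open('m.py').read()
m=m.replace("def mask(cam,lo,hi):","def mask(cam,lo,hi,c0):").replace("i=1+np.argmax(s[1:,4])","i=1+np.argmin(np.where(s[1:,4]>30,np.linalg.norm(c[1:]-c0,axis=1),1e9))").replace("mask(cam,lo,hi).ast","mask(cam,lo,hi,proj(cam,x0)).ast")
open('m.py','w').write(m)
E
python3 m.py; python3 -c "
from h import *;print(env.get_obs()['time_s'])"
```

```text
foot+x (array([ 0.5017, -0.2102,  0.1644]), array([0.0202, 0.0202])) (array([ 0.5238, -0.1953,  0.0698]), array([0.0025, 0.0025]))
foot-x (array([ 0.4401, -0.1871, -0.0302]), array([0.0301, 0.0301])) (array([ 0.4213, -0.204 ,  0.0788]), array([0.0019, 0.0019]))
tip (array([0.5671, 0.0629, 0.2751]), array([0.0015, 0.0015]))
bend (array([0.5634, 0.101 , 0.272 ]), array([0.0041, 0.0041]))
root (array([0.5567, 0.1777, 0.2741]), array([0.0021, 0.0021]))
orange [ 0.47276462 -0.19981517  0.18244231]
(array([ 0.4849, -0.2082,  0.07  ,  6.6868]), np.float64(1.0852962578071297))
blue [ 0.61654388 -0.15439493  0.18407249]
(array([ 0.6175, -0.1539,  0.1799, 42.1315]), np.float64(0.7065284476649827))
lid [ 0.63900841 -0.40485506  0.01      ]
bowl [ 0.44129866 -0.42382941  0.01      ]
1.35
```

```bash
cat >> h.py <<'E'
from scipy.linalg import logm,expm
def target(grasp,yaw,tilt):
    # tool pointing down, back leaning to -y(of scale frame) by tilt; grasp point 19mm behind TCP along tool y
    R=(Rn.from_euler('z',yaw,degrees=True)*Rn.from_euler('x',tilt-90,degrees=True)).as_matrix()
    T=np.eye(4);T[:3,:3]=R;T[:3,3]=np.array(grasp)+R@[0,.019,0];return T
def grasp_of(o):
    T=pose(o);return T[:3,3]-T[:3,:3]@[0,.019,0]
def yt(o):
    R=pose(o)[:3,:3];return np.degrees(np.arctan2(R[1,0],R[0,0])),np.degrees(np.arcsin(R[2,2])),np.degrees(np.arcsin(R[2,0]))
def plan(T0,T1,n):
    D=expm(np.real(logm(np.linalg.inv(T0)@T1))/n)
    print('n',n,'shift mm',(D[:3,3]*1e3).round(2),'rv deg',Rn.from_matrix(D[:3,:3]).as_rotvec(degrees=True).round(3))
    P=T0.copy();L=[]
    for i in range(n): P=P@D;L.append(P[:3,3].round(3))
    print('path TCP',[list(map(float,l)) for l in L[::max(1,n//4)]])
E
cat > m2.py <<'E'
exec(open('m.py').read().split("X,_=tri")[0])
for nm,lo,hi,X in(('o',(5,150,100),(15,255,255),(.4727,-.1998,.182)),('b',(105,120,50),(128,255,255),(.6165,-.1544,.182))):
    for cam in('top','scene'):
        k=mask(cam,lo,hi,proj(cam,np.array(X)));print(nm,cam,k.sum(),proj(cam,np.array(X)),np.argwhere(k).mean(0)[::-1])
    print(fit(lo,hi,np.array(X)))
E
python3 m2.py | tail -6
python3 - <<'E'
from h import *
o=env.get_obs()
print(o['time_s'])
plan(pose(o),target((.4727,-.1998,.27),5,10),12)
E
```

```text
o top 106 [309.10890364 224.71816108] [308.95283019 224.77358491]
o scene 326 [245.01712839 191.82362397] [245.58282209 191.9601227 ]
(array([ 0.4718, -0.1982,  0.1794,  3.9274]), np.float64(0.41709620824102955))
b top 113 [289.23991315 165.36822166] [289.02654867 165.00884956]
b scene 267 [296.18488324 231.32100786] [296.7340824  231.63670412]
(array([ 0.618 , -0.1539,  0.1804, 43.8074]), np.float64(0.7001565821656341))
1.35
n 12 shift mm [-4.28  0.8  38.95] rv deg [ 0.727 -5.825  0.51 ]
path TCP [[0.307, -0.569, 0.222], [0.393, -0.49, 0.223], [0.451, -0.388, 0.229], [0.476, -0.274, 0.241]]
```

Call:
{"fn": "carry_out", "kwargs": {
  "targets": [
    [[-4.3,0.8,39],[0.7,-5.8,0.5]],
    [[-4.3,0.8,39],[0.7,-5.8,0.5]],
    [[-4.3,0.8,39],[0.7,-5.8,0.5]],
    [[-4.3,0.8,39],[0.7,-5.8,0.5]],
    [[-4.3,0.8,39],[0.7,-5.8,0.5]],
    [[-4.3,0.8,39],[0.7,-5.8,0.5]],
    [[-4.3,0.8,39],[0.7,-5.8,0.5]],
    [[-4.3,0.8,39],[0.7,-5.8,0.5]],
    [[-4.3,0.8,39],[0.7,-5.8,0.5]],
    [[-4.3,0.8,39],[0.7,-5.8,0.5]],
    [[-4.3,0.8,39],[0.7,-5.8,0.5]],
    [[-4.3,0.8,39],[0.7,-5.8,0.5]]
  ],
  "jaw": 0.8,
  "squeeze": 25
}}

```text
time_s: 2.55
tool_pos: [0.4738, -0.1943, 0.2502]
tool_rot: [-80.3, 0.1, 5.0]
force: [0.1, 0.6, 0.1]
grip_width: 0.0698
```

```bash
python3 - <<'E'
from h import *
o=env.get_obs();print(o['time_s'],grasp_of(o),yt(o),o['qpos'])
im=save('wrist','w1.png')
G=np.array([.4724,-.199,.182])
print('pred tab',wproj(G,o), 'top', wproj(G+[0,0,.022],o))
for l in('tub_grip','hook_seat'):
    for r in env.outline_of('wrist',l): print(l,r['p'],r['xy'],r['mask'].sum())
plan(pose(o),target((.4724,-.199,.27),5,10),3)
E
```

```text
2.55 [ 0.47414873 -0.19748235  0.26895629] (np.float64(4.9715092392043605), np.float64(9.721516552292073), np.float64(-0.06853380821715871)) [ 49.96024931   6.28885055 -26.49355079  95.65238753  -5.74121639
  83.46309037  29.34581175]
pred tab [276.07159191 245.10933631] top [275.67599479 251.49030336]
tub_grip 0.55 [283.1, 225.9] 6553
n 3 shift mm [-0.62 -0.42 -0.36] rv deg [ 0.093 -0.013 -0.021]
path TCP [[0.473, -0.195, 0.251], [0.473, -0.195, 0.251], [0.472, -0.196, 0.251]]
```

View pics/w1.png

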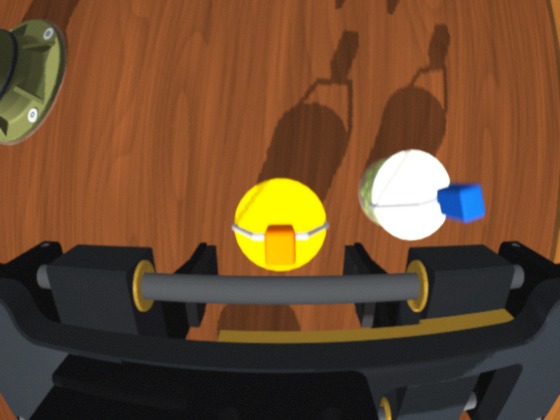

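```bash
python3 - <<'E'
from h import *
o=env.get_obs()
im=cv2.imread('pics/w1.png');hsv=cv2.cvtColor(im,cv2.COLOR_BGR2HSV)
for nm,lo,hi in (('orange',(5,150,100),(17,255,255)),('yellow',(22,150,150),(33,255,255))):
    m=cv2.inRange(hsv,lo,hi);m[:150]=0;m[:,:200]=0;m[300:]=0
    k,l,s,c=cv2.connectedComponentsWithStats(m)
    for i in range(1,k):
        if s[i,4]>200: print(nm,s[i],c[i])
for p,z in(((281,244),.182),((280.5,225),.084),((233,227),.084),((328,227),.084)): print(p,atz(*wray(p,o),z).round(4))
E
```

```text
orange [  200   150   360   126 21818] [391.08566321 207.19850582]
orange [266 225  29  17 214] [280.37383178 229.23364486]
yellow [ 235  178   91   55 3735] [279.78286479 206.50870147]
yellow [ 235  230   91   41 2201] [280.26805997 250.37119491]
(281, 244) [ 0.4766 -0.1973  0.182 ]
(280.5, 225) [ 0.4763 -0.1967  0.084 ]
(233, 227) [ 0.4263 -0.2033  0.084 ]
(328, 227) [ 0.5267 -0.1946  0.084 ]
```

```bash
python3 - <<'E'
from h import *
o=env.get_obs()
plan(pose(o),target((.4758,-.1976,.183),5,10),8)
E
```

```text
n 8 shift mm [ 0.14 10.66 -1.96] rv deg [ 0.047 -0.005 -0.004]
path TCP [[0.474, -0.194, 0.24], [0.475, -0.194, 0.218], [0.475, -0.194, 0.197], [0.475, -0.194, 0.175]]
```

Call:
{"fn": "carry_out", "kwargs": {
  "targets": [
    [[0.2,10.6,-1.9],[0,0,0]],
    [[0.2,10.6,-1.9],[0,0,0]],
    [[0.2,10.6,-1.9],[0,0,0]],
    [[0.2,10.6,-1.9],[0,0,0]],
    [[0.2,10.6,-1.9],[0,0,0]],
    [[0.2,10.6,-1.9],[0,0,0]],
    [[0.2,10.6,-1.9],[0,0,0]],
    [[0.2,10.6,-1.9],[0,0,0]],
    [[0,0,0],[0,0,0]]
  ]
}}

```text
time_s: 3.6
tool_pos: [0.4741, -0.1962, 0.1621]
tool_rot: [-80.2, 0.2, 4.7]
force: [-0.3, -0.2, -0.5]
grip_width: 0.0698
```

```bash
python3 - <<'E'
from h import *
o=env.get_obs();print(o['time_s'],grasp_of(o),yt(o),o['force'])
save('wrist','w2.png')
E
```

```text
3.6 [ 0.47448473 -0.19943024  0.18085269] (np.float64(4.70414614230163), np.float64(9.7910015466843), np.float64(-0.24682453584095723)) [-0.33102003 -0.18065247 -0.52463015]
```

View pics/w2.png

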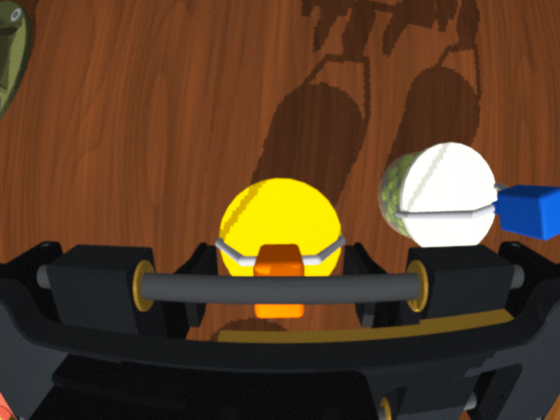

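Call:
{"fn": "carry_out", "kwargs": {
  "targets": [
    [[0,0,0],[0,0,0]],
    [[0,0,0],[0,0,0]],
    [[0,0,0],[0,0,0]],
    [[0,0,0],[0,0,0]],
    [[0,0,0],[0,0,0]],
    [[0,0,0],[0,0,0]],
    [[0,0,0],[0,0,0]],
    [[0,0,0],[0,0,0]]
  ],
  "jaw": 0,
  "squeeze": 35
}}

```text
time_s: 4.45
tool_pos: [0.4747, -0.1967, 0.1639]
tool_rot: [-80.3, 0.2, 4.7]
force: [-1.3, 0.6, 1.4]
grip_width: 0.0218
```

```bash
python3 - <<'E'
from h import *
o=env.get_obs();print(o['time_s'],grasp_of(o),yt(o),o['force'],o['grip_width'],o['tool_pos'])
g=grasp_of(o)
plan(pose(o),target(g+[0,0,.04],yt(o)[0],yt(o)[1]),8)
E
```

```text
4.45 [ 0.474986   -0.19987272  0.18258017] (np.float64(4.699343327650716), np.float64(9.705940452975117), np.float64(-0.1641737815715197)) [-1.33909029  0.64525886  1.41885334] 0.021762384208605993 [ 0.47467008 -0.19668464  0.16385221]
n 8 shift mm [-0.   -4.93  0.84] rv deg [-0.    -0.003 -0.02 ]
path TCP [[0.475, -0.197, 0.169], [0.475, -0.197, 0.179], [0.475, -0.197, 0.189], [0.475, -0.197, 0.199]]
```

Call:
{"fn": "carry_out", "kwargs": {
  "targets": [
    [[0,-5,0.8],[0,0,0]],
    [[0,-10,1.7],[0,0,0]],
    [[0,-18,3],[0,0,0]],
    [[0,-22,3.7],[0,0,0]],
    [[0,-22,3.7],[0,0,0]],
    [[0,-22,3.7],[0,0,0]],
    [[0,-20,3.4],[0,0,0]],
    [[0,-14,2.4],[0,0,0]],
    [[0,-10,1.7],[0,0,0]],
    [[0,-5,0.8],[0,0,0]],
    [[0,0,0],[0,0,0]],
    [[0,0,0],[0,0,0]]
  ]
}}

```text
time_s: 5.65
tool_pos: [0.475, -0.1969, 0.3131]
tool_rot: [-80.3, 0.2, 4.7]
force: [-0.4, 0.1, -7.7]
grip_width: 0.022
```

```bash
python3 - <<'E'
from h import *
o=env.get_obs();print(o['time_s'],grasp_of(o),yt(o),o['force'],o['grip_width'],o['wrist_torque'])
save('wrist','w3.png');save('scene','s3.png')
p=target((.480,-.02,.335),5.2,10)
plan(pose(o),p,10)
plan(p,target((.570,.02,.330),5.2,10),6)
E
```

```text
5.65 [ 0.47536057 -0.20011744  0.33178018] (np.float64(4.699603920926621), np.float64(9.73813578068046), np.float64(-0.1883362310299068)) [-0.43767521  0.131406   -7.7474551 ] 0.021979336802281774 [-0.47937935 -0.12570491  0.03986518]
n 10 shift mm [ 2.01  2.74 17.71] rv deg [ 0.026 -0.053 -0.01 ]
path TCP [[0.476, -0.179, 0.313], [0.477, -0.143, 0.314], [0.478, -0.107, 0.315], [0.478, -0.071, 0.315], [0.479, -0.035, 0.316]]
n 6 shift mm [15.54  1.74  5.05] rv deg [ 0.  0. -0.]
path TCP [[0.495, -0.01, 0.315], [0.51, -0.003, 0.315], [0.525, 0.003, 0.314], [0.54, 0.01, 0.313], [0.555, 0.017, 0.312], [0.57, 0.023, 0.311]]
```

View pics/w3.png

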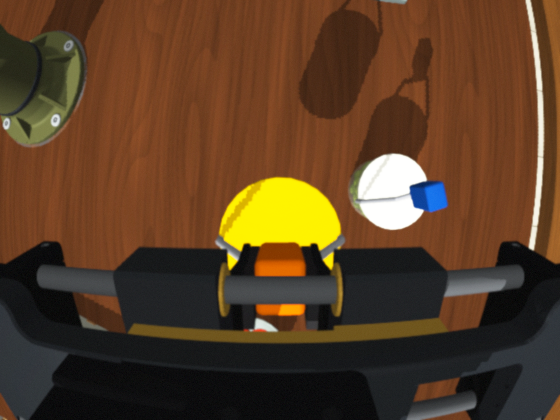

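View pics/s3.png

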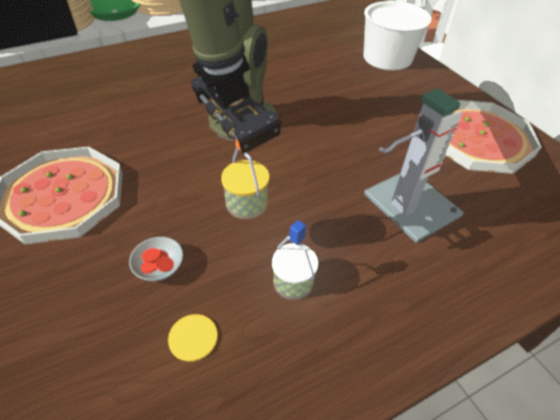

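Call:
{"fn": "carry_out", "kwargs": {
  "targets": [
    [[1,1.5,9],[0,0,0]],
    [[2,2.8,18],[0,0,0]],
    [[2.4,3.3,21],[0,0,0]],
    [[2.4,3.3,21],[0,0,0]],
    [[2.4,3.3,21],[0,0,0]],
    [[2.4,3.3,21],[0,0,0]],
    [[2.4,3.3,21],[0,0,0]],
    [[2.4,3.3,21],[0.1,-0.2,0]],
    [[2,2.8,18],[0.1,-0.2,0]],
    [[1,1.5,9],[0.1,-0.1,0]],
    [[5,0.5,1.5],[0,0,0]],
    [[10,1,3],[0,0,0]]
  ]
}}

```text
time_s: 6.95
tool_pos: [0.4954, -0.009, 0.3156]
tool_rot: [-80.1, 0.0, 5.1]
force: [0.0, -0.6, -7.3]
grip_width: 0.022
```

Call:
{"fn": "carry_out", "kwargs": {
  "targets": [
    [[15,1,4],[0,0,0]],
    [[18,1,4],[0,0,0]],
    [[15,1,4],[0,0,0]],
    [[10,0,2],[0,0,0]],
    [[5,0,0],[0,0,0]],
    [[0,0,0],[0,0,0]],
    [[0,0,0],[0,0,0]],
    [[0,0,0],[0,0,0]]
  ]
}}

```text
time_s: 7.75
tool_pos: [0.5563, 0.0118, 0.3151]
tool_rot: [-80.0, 0.0, 5.2]
force: [0.2, 0.6, -6.5]
grip_width: 0.0218
```

```bash
python3 - <<'E'
from h import *
o=env.get_obs();print(o['time_s'],grasp_of(o),yt(o),o['force'],o['grip_width'],o['wrist_torque'])
save('wrist','w4.png');save('scene','s4.png');save('top','t4.png')
for n,x,y in(('s4',340,60),('t4',110,120)):
    im=cv2.imread(f'pics/{n}.png');cv2.imwrite(f'pics/{n}z.png',cv2.resize(im[y:y+120,x:x+150],None,fx=5,fy=5,interpolation=cv2.INTER_CUBIC))
E
```

```text
7.75 [0.55656127 0.00849077 0.33383217] (np.float64(5.150845517571427), np.float64(9.96155175404614), np.float64(-0.04674671461668731)) [ 0.22820822  0.57429179 -6.5240065 ] 0.021773983964775822 [-0.42030443 -0.1040519   0.01948886]
```

View pics/w4.png

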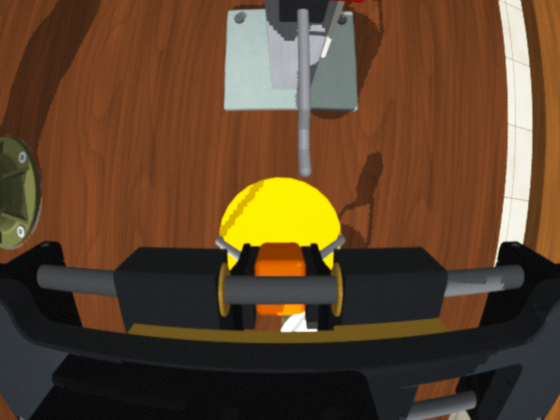

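View pics/s4z.png

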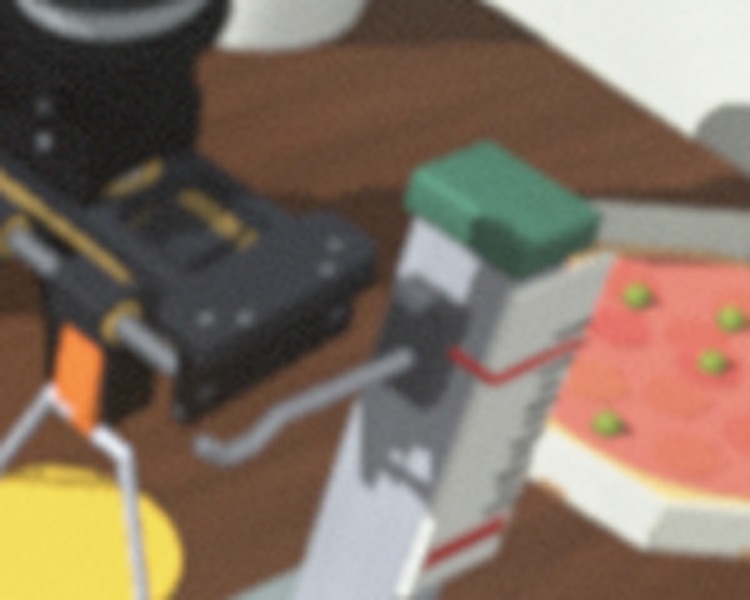

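View pics/t4z.png

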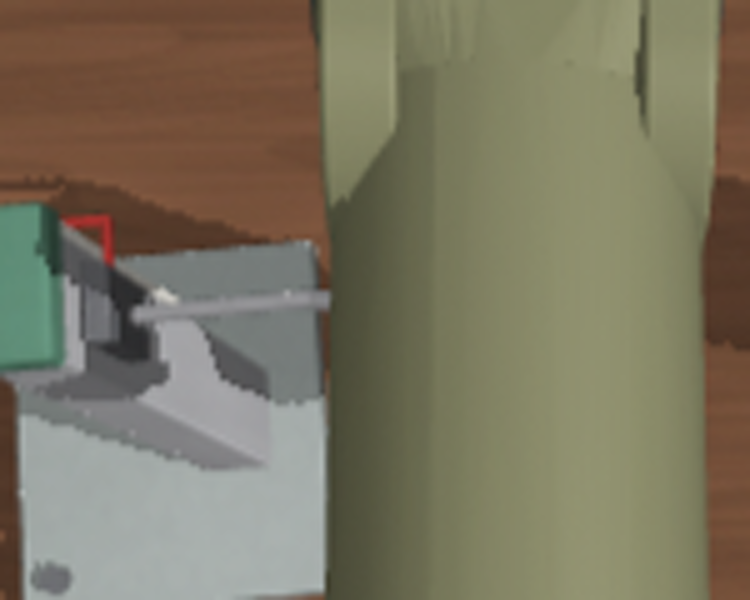

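```bash
python3 - <<'E'
from h import *
o=env.get_obs()
tip=atz(*wray((305,172),o),.277);root=atz(*wray((303.5,14),o),.275)
print('tip',tip,'root',root,'yaw',np.degrees(np.arctan2(-(root-tip)[0],(root-tip)[1])))
for y,p in((.0,(280,245)),):print(atz(*wray((280,248),o),.334))
tc=atz(*wray((280,225),o),grasp_of(o)[2]-.098);print('lid c',tc,[atz(*wray(p,o),grasp_of(o)[2]-.098).round(4) for p in((221,238),(341,238))])
# prediction of earlier estimates
for X in((.5671,.0629,.277),(.5567,.1777,.275),(.5652,.0841,.265)): print(wproj(np.array(X),o))
im=cv2.imread('pics/w4.png');cv2.imwrite('pics/w4z.png',cv2.resize(im[0:200,200:380],None,fx=3,fy=3,interpolation=cv2.INTER_CUBIC))
E
```

```text
tip [0.56920282 0.06291429 0.277     ] root [0.55935878 0.17667309 0.275     ] yaw 4.9457348369950385
[0.55648524 0.02367352 0.334     ]
lid c [0.55672298 0.02156941 0.23598665] [array([0.5111, 0.0069, 0.236 ]), array([0.6059, 0.0154, 0.236 ])]
[301.7694756  171.71126963]
[299.85491921  12.44890832]
[300.57083395 141.32196868]
```

View pics/w4z.png

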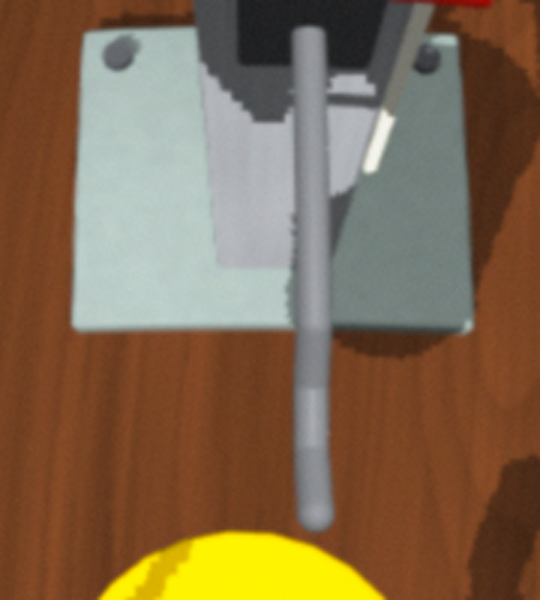

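```bash
python3 - <<'E'
from h import *
o=env.get_obs()
for r in (129,139,149): print(r,atz(*wray((304.3,r),o),.269).round(4))
print('tip end',atz(*wray((305,175.5),o),.277))
print(wproj(np.array([.5675,.0845,.269]),o))
s=np.array([.567,.0845,.306]);u=np.array([-np.sin(np.radians(5)),np.cos(np.radians(5)),0])
b=s-u*.002  # grasp so bail over seat
for d in(.05,0):
    print(d,b-u*d)
t1=b-u*.05;t1[2]=.328
t2=b.copy();t2[2]=.328
plan(pose(o),target(t1,5,10),6)
plan(target(t1,5,10),target(t2,5,10),12)
E
```

```text
129 [0.5668 0.0923 0.269 ]
139 [0.5674 0.0854 0.269 ]
149 [0.5679 0.0786 0.269 ]
tip end [0.56940956 0.06065469 0.277     ]
[304.39634082 140.35622795]
0.05 [0.5715321  0.03269788 0.306     ]
0 [0.56717431 0.08250761 0.306     ]
n 6 shift mm [2.82 1.63 3.53] rv deg [ 0.007  0.027 -0.007]
path TCP [[0.559, 0.016, 0.314], [0.561, 0.02, 0.313], [0.564, 0.024, 0.312], [0.566, 0.028, 0.311], [0.569, 0.032, 0.31], [0.571, 0.036, 0.309]]
n 12 shift mm [0.   0.72 4.1 ] rv deg [ 0. -0.  0.]
path TCP [[0.571, 0.04, 0.309], [0.57, 0.053, 0.309], [0.569, 0.065, 0.309], [0.568, 0.077, 0.309]]
```

Call:
{"fn": "carry_out", "kwargs": {
  "targets": [
    [[2.8,1.6,3.5],[0,0,0]],
    [[2.8,1.6,3.5],[0,0,0]],
    [[2.8,1.6,3.5],[0,0,0]],
    [[2.8,1.6,3.5],[0,0,0]],
    [[2.8,1.6,3.5],[0,0,0]],
    [[2.8,1.6,3.5],[0,0,0]],
    [[0,0,0],[0,0,0]],
    [[0,0,0],[0,0,0]]
  ]
}}

```text
time_s: 8.7
tool_pos: [0.5713, 0.0361, 0.3092]
tool_rot: [-80.0, 0.0, 5.2]
force: [-1.0, -0.5, -7.1]
grip_width: 0.0219
```

```bash
python3 - <<'E'
from h import *
o=env.get_obs();print(o['time_s'],grasp_of(o),yt(o),o['force'],o['grip_width'])
save('wrist','w5.png');save('scene','s5.png')
a=cv2.imread('pics/w5.png')[:300,180:400];b=cv2.imread('pics/s5.png')[60:180,340:470]
cv2.imwrite('pics/c5.png',np.hstack([cv2.resize(a,(396,540)),cv2.resize(b,(404,373))[:373]] ) if 0 else cv2.resize(b,None,fx=5,fy=5,interpolation=cv2.INTER_CUBIC))
plan(pose(o),target((.567,.083,.328),5,10),12)
E
```

```text
8.7 [0.57163979 0.03277861 0.32786808] (np.float64(5.209330561357459), np.float64(9.986438556565057), np.float64(-0.047138158570869323)) [-1.00408986 -0.54006902 -7.14685574] 0.021920590965695933
n 12 shift mm [-0.01  0.72  4.14] rv deg [ 0.001  0.016 -0.007]
path TCP [[0.571, 0.04, 0.309], [0.57, 0.053, 0.309], [0.569, 0.065, 0.309], [0.567, 0.078, 0.309]]
```

View pics/w5.png

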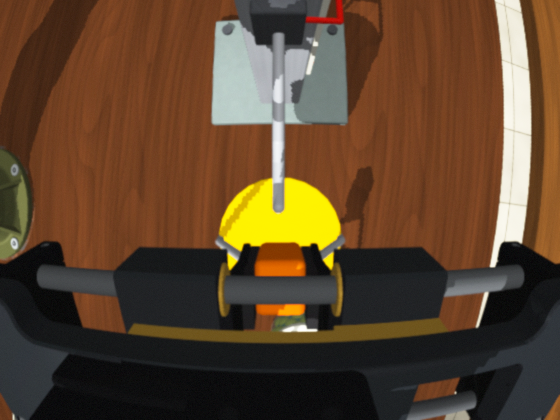

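View pics/c5.png

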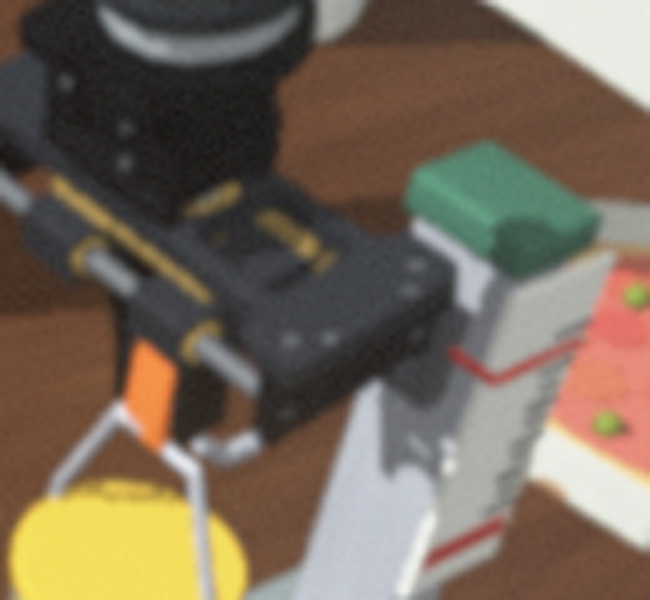

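```bash
python3 - <<'E'
from h import *
o=env.get_obs();T=pose(o)
im=cv2.imread('pics/s5.png');s=5;x0,y0=340,50
z=cv2.resize(im[y0:y0+120,x0:x0+140],None,fx=s,fy=s,interpolation=cv2.INTER_CUBIC)
def P(v):
    p=proj('scene',T[:3,:3]@(np.array(v)/1e3)+T[:3,3]);return tuple(((p+.5-[x0,y0])*s).astype(int))
def L(a,b,c): cv2.line(z,P(a),P(b),c,1)
for y in(-70,-120):
    q=[(95,y,37.5),(-95,y,37.5),(-95,y,-37.5),(95,y,-37.5)]
    for i in range(4): L(q[i],q[(i+1)%4],(0,255,0) if y==-70 else (255,255,0))
cv2.circle(z,P((0,0,0)),4,(0,0,255),-1);cv2.circle(z,P((0,-19,0)),4,(255,0,255),-1);cv2.circle(z,P((0,-162,74)),5,(0,255,255),-1)
L((0,-70,0),(0,-70,100),(0,0,255))
cv2.imwrite('pics/o5.png',z)
E
```

```text
(no output)
```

View pics/o5.png

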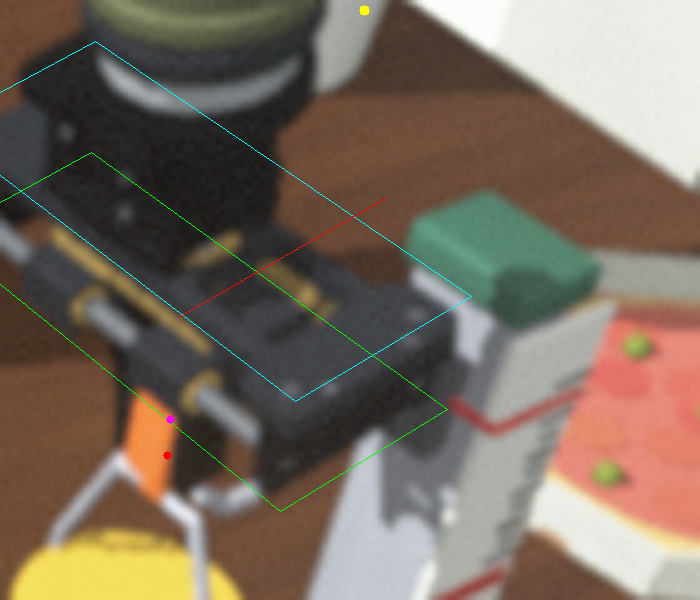

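Call:
{"fn": "carry_out", "kwargs": {
  "targets": [
    [[0,0.4,2],[0,0,0]],
    [[0,0.7,4],[0,0,0]],
    [[0,0.8,4.5],[0,0,0]],
    [[0,0.8,4.5],[0,0,0]],
    [[0,0.8,4.5],[0,0,0]],
    [[0,0.8,4.5],[0,0,0]],
    [[0,0.8,4.5],[0,0,0]],
    [[0,0.8,4.5],[0,0,0]],
    [[0,0.8,4.5],[0,0,0]],
    [[0,0.8,4.5],[0,0,0]],
    [[0,0.8,4.5],[0,0,0]],
    [[0,0.6,3.2],[0,0,0]]
  ]
}}

```text
time_s: 10.0
tool_pos: [0.5667, 0.0869, 0.3091]
tool_rot: [-80.0, 0.0, 5.2]
force: [0.2, -0.4, -7.9]
grip_width: 0.0221
```

Call:
{"fn": "carry_out", "kwargs": {
  "targets": [
    [[0,0,0],[0,0,0]],
    [[0,0,0],[0,0,0]],
    [[0,0,0],[0,0,0]]
  ]
}}

```text
time_s: 10.3
tool_pos: [0.5669, 0.0859, 0.309]
tool_rot: [-80.0, 0.0, 5.2]
force: [0.4, -0.5, -6.7]
grip_width: 0.0217
```

```bash
python3 - <<'E'
from h import *
o=env.get_obs();print(o['time_s'],grasp_of(o),yt(o),o['force'],o['grip_width'],o['wrist_torque'])
save('wrist','w6.png');save('scene','s6.png')
b=cv2.imread('pics/s6.png')[80:180,350:460]
cv2.imwrite('pics/c6.png',cv2.resize(b,None,fx=6,fy=6,interpolation=cv2.INTER_CUBIC))
fs=[]
for i in range(3): fs.append(env.get_obs()['force'])
print(fs)
plan(pose(o),target((.567,.083,.308),5,10),10)
E
```

```text
10.3 [0.56718317 0.08259468 0.32773719] (np.float64(5.16058244974705), np.float64(9.975515564264322), np.float64(-0.033326786531346346)) [ 0.37736368 -0.45885884 -6.65592718] 0.021718533443690045 [-0.50770717 -0.20448274  0.0345559 ]
[array([-0.42776469, -0.47223545, -7.49310684]), array([-0.42776469, -0.47223545, -7.49310684]), array([-0.42776469, -0.47223545, -7.49310684])]
n 10 shift mm [-0.01  1.95 -0.3 ] rv deg [ 0.002  0.015 -0.006]
path TCP [[0.567, 0.086, 0.307], [0.567, 0.086, 0.303], [0.567, 0.086, 0.299], [0.567, 0.086, 0.295], [0.567, 0.086, 0.291]]
```

View pics/w6.png

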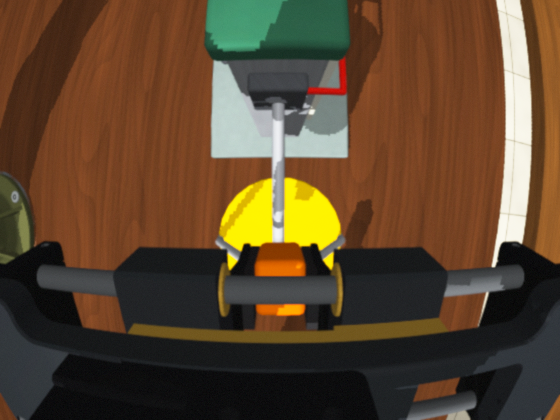

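View pics/c6.png

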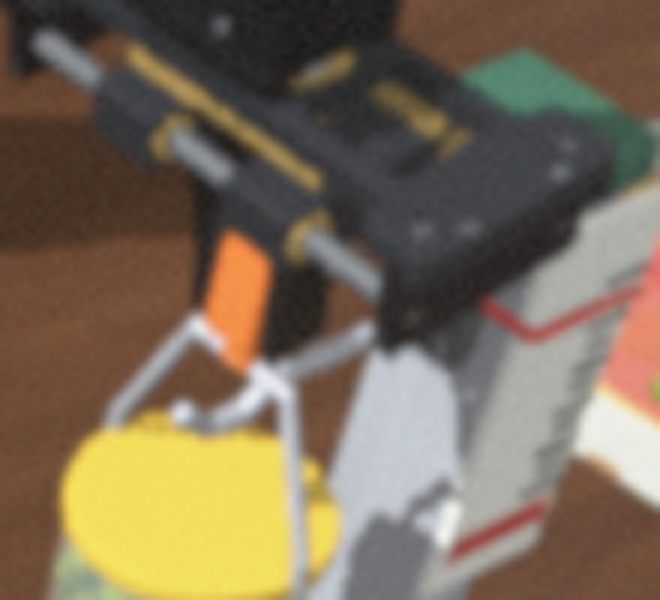

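Call:
{"fn": "carry_out", "kwargs": {
  "targets": [
    [[0,1,-0.2],[0,0,0]],
    [[0,2,-0.35],[0,0,0]],
    [[0,2,-0.35],[0,0,0]],
    [[0,2,-0.35],[0,0,0]],
    [[0,2,-0.35],[0,0,0]],
    [[0,2,-0.35],[0,0,0]],
    [[0,2,-0.35],[0,0,0]],
    [[0,2,-0.35],[0,0,0]],
    [[0,2,-0.35],[0,0,0]],
    [[0,2,-0.35],[0,0,0]],
    [[0,1.5,-0.3],[0,0,0]],
    [[0,1.5,-0.3],[0,0,0]]
  ]
}}

```text
time_s: 11.6
tool_pos: [0.5668, 0.0862, 0.2867]
tool_rot: [-80.0, 0.0, 5.2]
force: [-0.4, -0.2, -7.0]
grip_width: 0.0217
```

Call:
{"fn": "carry_out", "kwargs": {
  "targets": [
    [[0,1.5,-0.3],[0,0,0]],
    [[0,1.5,-0.3],[0,0,0]],
    [[0,1.5,-0.3],[0,0,0]],
    [[0,1.5,-0.3],[0,0,0]],
    [[0,1,-0.2],[0,0,0]],
    [[0,0,0],[0,0,0]],
    [[0,0,0],[0,0,0]]
  ]
}}

```text
time_s: 12.3
tool_pos: [0.5668, 0.0862, 0.2797]
tool_rot: [-80.0, 0.0, 5.2]
force: [-0.5, 0.1, -6.2]
grip_width: 0.0216
```

```bash
python3 - <<'E'
from h import *
o=env.get_obs();print(o['time_s'],grasp_of(o),yt(o),o['force'],o['grip_width'],o['wrist_torque'])
save('wrist','w7.png');print(env.get_obs()['force']);save('scene','s7.png');print(env.get_obs()['force'])
b=cv2.imread('pics/s7.png')[80:180,350:460]
cv2.imwrite('pics/c7.png',cv2.resize(b,None,fx=6,fy=6,interpolation=cv2.INTER_CUBIC))
E
```

```text
12.3 [0.56713871 0.08287426 0.29840485] (np.float64(5.197166399690732), np.float64(9.997331533246715), np.float64(-0.01956744086844361)) [-0.5490141   0.11833076 -6.16641946] 0.02161871422691734 [-0.37449946 -0.0591714   0.02510001]
[-0.37051236  0.42796032 -7.69700376]
[ 0.51814775  0.69491516 -5.92868029]
```

View pics/w7.png

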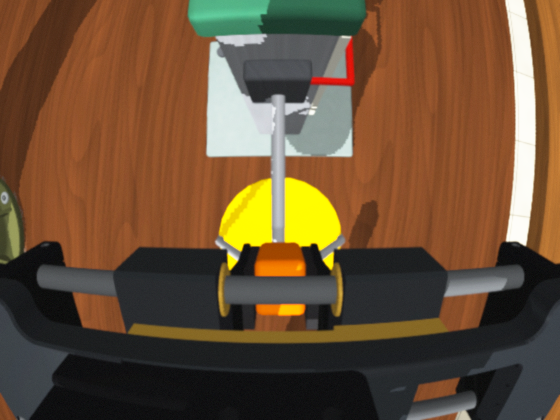

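View pics/c7.png

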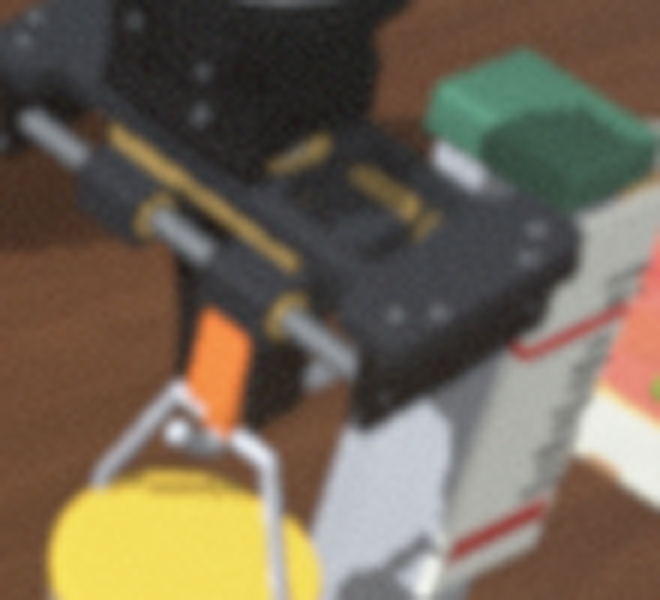

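Call:
{"fn": "carry_out", "kwargs": {
  "targets": [
    [[0,1,-0.2],[0,0,0]],
    [[0,2,-0.35],[0,0,0]],
    [[0,2,-0.35],[0,0,0]],
    [[0,2,-0.35],[0,0,0]],
    [[0,2,-0.35],[0,0,0]],
    [[0,2,-0.35],[0,0,0]],
    [[0,2,-0.35],[0,0,0]],
    [[0,2,-0.35],[0,0,0]],
    [[0,2,-0.35],[0,0,0]],
    [[0,2,-0.35],[0,0,0]],
    [[0,2,-0.35],[0,0,0]],
    [[0,2,-0.35],[0,0,0]]
  ]
}}

```text
time_s: 13.6
tool_pos: [0.5669, 0.0861, 0.2563]
tool_rot: [-80.0, 0.0, 5.2]
force: [-0.0, -0.3, -5.2]
grip_width: 0.0219
```

Call:
{"fn": "carry_out", "kwargs": {
  "targets": [
    [[0,2,-0.35],[0,0,0]],
    [[0,2,-0.35],[0,0,0]],
    [[0,2,-0.35],[0,0,0]],
    [[0,2,-0.35],[0,0,0]],
    [[0,2,-0.35],[0,0,0]],
    [[0,2,-0.35],[0,0,0]],
    [[0,2,-0.35],[0,0,0]],
    [[0,2,-0.35],[0,0,0]],
    [[0,2,-0.35],[0,0,0]],
    [[0,2,-0.35],[0,0,0]],
    [[0,1,-0.2],[0,0,0]],
    [[0,0,0],[0,0,0]]
  ]
}}

```text
time_s: 14.8
tool_pos: [0.5669, 0.0861, 0.2349]
tool_rot: [-80.0, 0.0, 5.2]
force: [-0.5, 0.1, -3.8]
grip_width: 0.0218
```

```bash
python3 - <<'E'
from h import *
o=env.get_obs();print(o['time_s'],grasp_of(o),yt(o),o['grip_width'])
F=[o['force'][2]]
save('wrist','w8.png');F.append(env.get_obs()['force'][2]);save('scene','s8.png');F.append(env.get_obs()['force'][2])
for i in range(4): env.read_camera('wrist');F.append(env.get_obs()['force'][2])
print(np.round(F,2),np.mean(F))
b=cv2.imread('pics/s8.png')[90:200,350:460]
cv2.imwrite('pics/c8.png',cv2.resize(b,None,fx=5,fy=5,interpolation=cv2.INTER_CUBIC))
E
```

```text
14.8 [0.56717279 0.08280063 0.25360034] (np.float64(5.186731319664767), np.float64(9.999287784388592), np.float64(-0.019308858144349874)) 0.021775755067700613
[-3.82 -3.51 -2.94 -3.31 -3.45 -3.16 -3.71] -3.4151757586716402
```

View pics/w8.png

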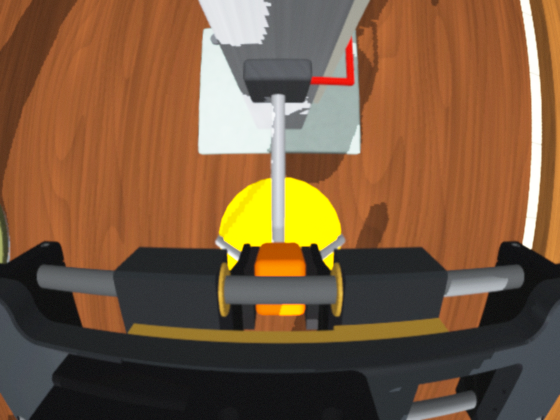

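View pics/c8.png

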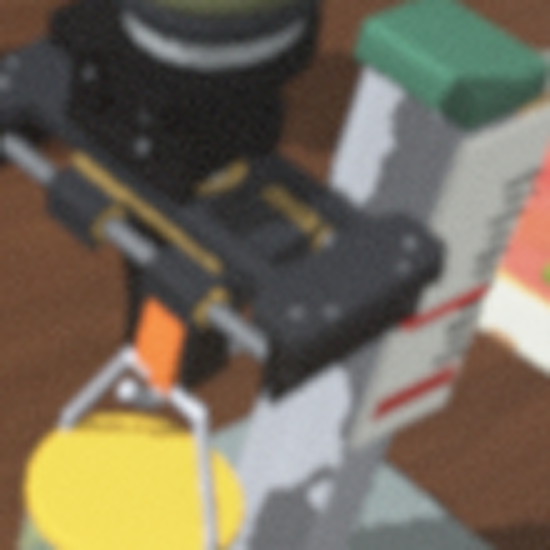

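Call:
{"fn": "carry_out", "kwargs": {
  "targets": [
    [[0,1,-0.2],[0,0,0]],
    [[0,2,-0.35],[0,0,0]],
    [[0,2,-0.35],[0,0,0]],
    [[0,2,-0.35],[0,0,0]],
    [[0,2,-0.35],[0,0,0]],
    [[0,2,-0.35],[0,0,0]],
    [[0,2,-0.35],[0,0,0]],
    [[0,2,-0.35],[0,0,0]],
    [[0,2,-0.35],[0,0,0]],
    [[0,2,-0.35],[0,0,0]],
    [[0,2,-0.35],[0,0,0]],
    [[0,2,-0.35],[0,0,0]]
  ]
}}

```text
time_s: 16.3
tool_pos: [0.5669, 0.0861, 0.2115]
tool_rot: [-80.0, 0.0, 5.2]
force: [1.9, 0.8, -0.6]
grip_width: 0.0218
```

Call:
{"fn": "carry_out", "kwargs": {
  "targets": [
    [[0,2,-0.35],[0,0,0]],
    [[0,2,-0.35],[0,0,0]],
    [[0,2,-0.35],[0,0,0]],
    [[0,2,-0.35],[0,0,0]],
    [[0,2,-0.35],[0,0,0]],
    [[0,1,-0.2],[0,0,0]],
    [[0,0.5,-0.1],[0,0,0]],
    [[0,0,0],[0,0,0]],
    [[0,0,0],[0,0,0]],
    [[0,0,0],[0,0,0]]
  ]
}}

```text
time_s: 17.3
tool_pos: [0.5669, 0.0861, 0.2]
tool_rot: [-80.0, 0.0, 5.2]
force: [0.2, 1.1, -0.8]
grip_width: 0.0217
```

```bash
python3 - <<'E'
from h import *
o=env.get_obs();print(o['time_s'],grasp_of(o),yt(o),o['grip_width'],o['wrist_torque'])
F=[o['force']]
save('scene','s9.png');F.append(env.get_obs()['force'])
for i in range(10): env.read_camera('wrist');F.append(env.get_obs()['force'])
F=np.array(F);print(F.round(2)[:,2],F.mean(0),F.std(0)/np.sqrt(len(F)))
b=cv2.imread('pics/s9.png')[90:200,350:460]
cv2.imwrite('pics/c9.png',cv2.resize(b,None,fx=5,fy=5,interpolation=cv2.INTER_CUBIC))
E
```

```text
17.3 [0.56718142 0.08279325 0.21874628] (np.float64(5.19161433217436), np.float64(9.992480146286095), np.float64(-0.010756662986074928)) 0.021677803553065606 [-0.08778161 -0.2662755  -0.03083605]
[-0.76 -0.9   0.66 -1.14 -0.82 -0.62 -0.12  0.11  0.06 -1.43 -0.81  0.3 ] [ 0.78957471  0.97527724 -0.45539145] [0.12638825 0.0670689  0.17656288]
```

View pics/c9.png

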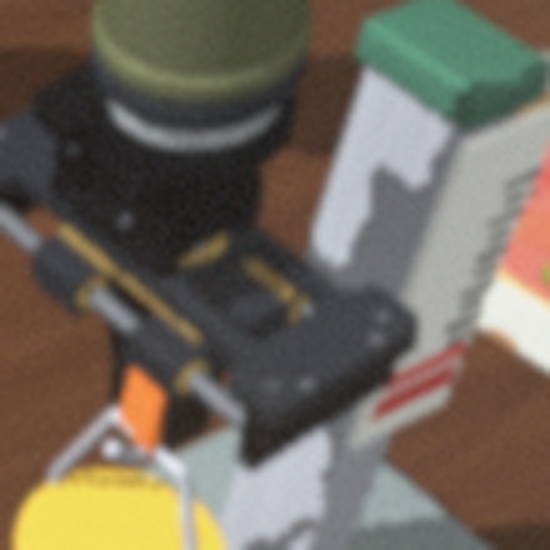

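Call:
{"fn": "carry_out", "kwargs": {
  "targets": [
    [[0,1,-0.2],[0,0,0]],
    [[0,1,-0.2],[0,0,0]],
    [[0,1,-0.2],[0,0,0]],
    [[0,1,-0.2],[0,0,0]],
    [[0,0.5,-0.1],[0,0,0]],
    [[0,0,0],[0,0,0]],
    [[0,0,0],[0,0,0]],
    [[0,0,0],[0,0,0]]
  ]
}}

```text
time_s: 18.65
tool_pos: [0.5668, 0.086, 0.1954]
tool_rot: [-80.0, 0.0, 5.2]
force: [0.7, 1.5, 0.5]
grip_width: 0.0222
```

```bash
cat > f.py <<'E'
from h import *
o=env.get_obs();print(o['time_s'],grasp_of(o),yt(o),o['grip_width'])
F=[np.r_[o['force'],o['wrist_torque']]]
for i in range(16): env.read_camera('wrist');o=env.get_obs();F.append(np.r_[o['force'],o['wrist_torque']])
F=np.array(F);print(F.round(1)[:,2],F.mean(0).round(3),(F.std(0)/np.sqrt(len(F))).round(3))
E
python3 f.py
```

```text
18.65 [0.56714832 0.08272786 0.21409361] (np.float64(5.190356946527829), np.float64(9.998784592926196), np.float64(-0.019378134710912927)) 0.02219408994662147
[ 0.5 -0.   0.6 -0.3 -0.7  0.2  0.5 -0.6 -0.   0.3 -0.3 -0.2 -0.8 -0.4
  0.3 -0.2  1.4] [ 1.091  1.769  0.025  0.158 -0.393 -0.063] [0.131 0.152 0.132 0.012 0.011 0.007]
```

```bash
python3 - <<'E'
from h import *
save('wrist','w10.png');save('scene','s10.png')
b=cv2.imread('pics/s10.png')[80:220,330:470]
cv2.imwrite('pics/c10.png',cv2.resize(b,None,fx=4,fy=4,interpolation=cv2.INTER_CUBIC))
E
```

```text
(no output)
```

View pics/w10.png

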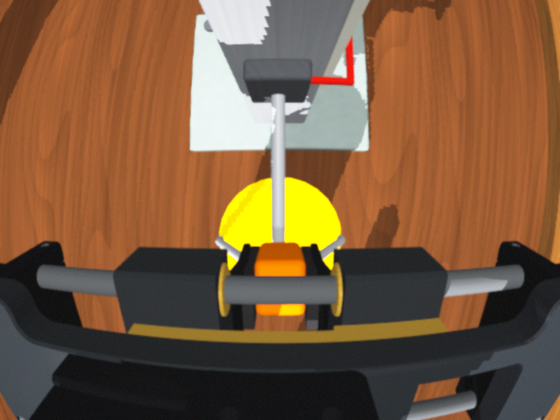

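View pics/c10.png

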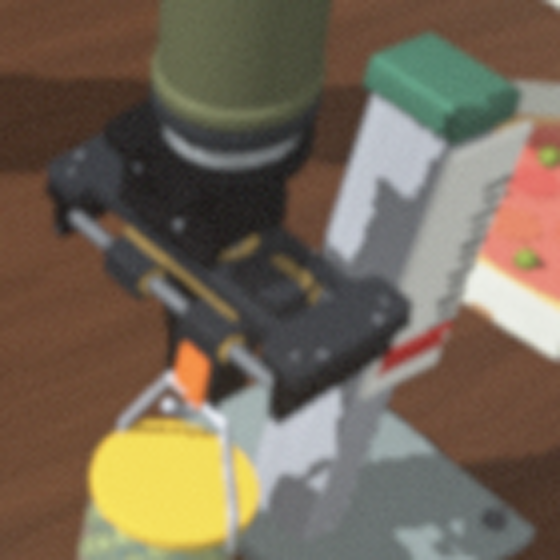

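```bash
python3 - <<'E'
from h import *
L=[]
for n in('s3','s8','s9','s10'):
    b=cv2.imread(f'pics/{n}.png')[110:185,415:455];L.append(cv2.resize(b,None,fx=5,fy=5,interpolation=cv2.INTER_NEAREST))
cv2.imwrite('pics/cmp.png',np.hstack(L))
E
```

```text
(no output)
```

View pics/cmp.png

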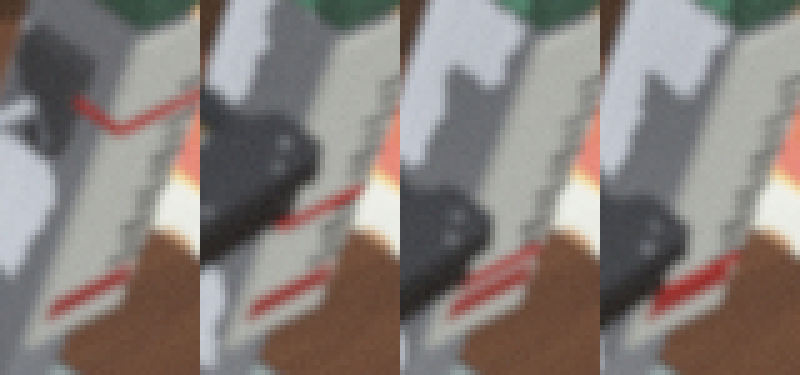

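Call:
{"fn": "carry_out", "kwargs": {
  "targets": [
    [[0.3,0.1,0.5],[0,0,0]],
    [[0.3,0.1,0.5],[0,0,0]],
    [[0,0,0],[0,0,0]],
    [[0,0,0],[0,0,0]]
  ]
}}

```text
time_s: 19.95
tool_pos: [0.5669, 0.0863, 0.195]
tool_rot: [-80.1, 0.1, 5.2]
force: [0.1, -2.4, -0.4]
grip_width: 0.0219
```

```bash
python3 f.py
```

```text
19.95 [0.56726893 0.0829929  0.21369406] (np.float64(5.17226503283456), np.float64(9.940153584041411), np.float64(-0.08995605847443323)) 0.02188552479450379
[-0.4 -0.2  1.   0.4 -0.6 -0.3  0.3 -0.  -0.1 -0.3  0.3  0.6  0.3  0.3
  0.1 -0.6 -0.5] [-1.565 -2.628  0.011 -0.839  0.242  0.071] [0.158 0.245 0.104 0.052 0.027 0.009]
```

Call:
{"fn": "carry_out", "kwargs": {
  "targets": [
    [[-0.2,0,-0.3],[0,0,0]],
    [[-0.2,0,-0.3],[0,0,0]],
    [[0,0,0],[0,0,0]],
    [[0,0,0],[0,0,0]]
  ]
}}

```text
time_s: 21.15
tool_pos: [0.5671, 0.0865, 0.1953]
tool_rot: [-80.0, -0.0, 5.2]
force: [-0.1, -3.3, 0.4]
grip_width: 0.0219
```

```bash
python3 f.py
```

```text
21.15 [0.56743817 0.08319022 0.21401676] (np.float64(5.189327591677511), np.float64(10.000594539752598), np.float64(0.0015080332180401647)) 0.02191898533490863
[ 0.4 -0.  -0.2  0.9  0.1  0.6  0.2  0.6  0.4 -0.9 -0.6 -0.7  0.3  0.2
 -0.7 -0.5 -0.1] [-0.553 -2.684 -0.009 -0.842  0.103  0.052] [0.165 0.07  0.122 0.012 0.014 0.008]
```

Call:
{"fn": "carry_out", "kwargs": {
  "targets": [
    [[-0.1,0,-0.3],[0,0,0]],
    [[0,0,-0.2],[0,0,0]],
    [[0,0,0],[0,0,0]],
    [[0,0,0],[0,0,0]]
  ]
}}

```text
time_s: 22.35
tool_pos: [0.567, 0.0864, 0.1952]
tool_rot: [-80.0, -0.0, 5.2]
force: [0.5, -0.5, -0.3]
grip_width: 0.0218
```

```bash
python3 f.py
```

```text
22.35 [0.5673362  0.08306622 0.21394832] (np.float64(5.209013569274574), np.float64(10.025612559895881), np.float64(0.0022008998539392857)) 0.02176696592201835
[-0.3 -0.2 -0.8  0.1 -0.3 -0.1  0.3 -0.3  0.2  0.6  0.2 -0.3 -0.4  0.3
  0.6 -0.1 -0.4] [ 0.615  0.329 -0.048 -0.168 -0.2   -0.016] [0.114 0.16  0.093 0.032 0.011 0.008]
```

Call:
{"fn": "carry_out", "kwargs": {
  "targets": [
    [[0,0,0],[0,0,0]],
    [[0,0,0],[0,0,0]],
    [[0,0,0],[0,0,0]]
  ],
  "squeeze": 5
}}

```text
time_s: 23.45
tool_pos: [0.5675, 0.0859, 0.1954]
tool_rot: [-80.0, -0.1, 5.2]
force: [3.1, 0.6, -0.0]
grip_width: 0.0218
```

Call:
{"fn": "carry_out", "kwargs": {
  "targets": [
    [[0,0,0],[0,0,0]],
    [[0,0,0],[0,0,0]],
    [[0,0,0],[0,0,0]],
    [[0,0,0],[0,0,0]],
    [[0,0,0],[0,0,0]],
    [[0,0,0],[0,0,0]]
  ],
  "jaw": 0.5
}}

```text
time_s: 24.05
tool_pos: [0.5668, 0.0859, 0.1951]
tool_rot: [-80.0, 0.0, 5.2]
force: [-0.7, -0.1, 0.3]
grip_width: 0.043
```

```bash
python3 - <<'E'
from h import *
for i in range(2):
    o=env.get_obs();print(o['time_s'],grasp_of(o),o['force'],o['grip_width'])
    save('wrist',f'w11{i}.png');save('scene',f's11{i}.png')
L=[]
for n in('s10','s110','s111'):
    b=cv2.imread(f'pics/{n}.png')[80:220,350:455];L.append(cv2.resize(b,None,fx=2.5,fy=2.5,interpolation=cv2.INTER_CUBIC))
cv2.imwrite('pics/c11.png',np.hstack(L))
E
```

```text
24.05 [0.56711052 0.0826088  0.21377925] [-0.66375485 -0.0611209   0.27650112] 0.04295616172350496
24.15 [0.56717283 0.08255185 0.21381159] [-0.04300852  0.8986868  -0.07218739] 0.04341320277271133
```

View pics/w111.png

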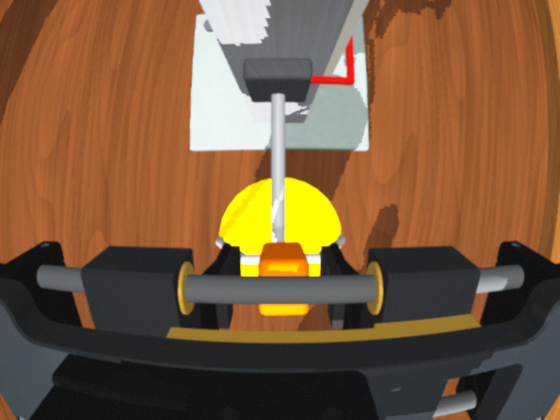

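View pics/c11.png

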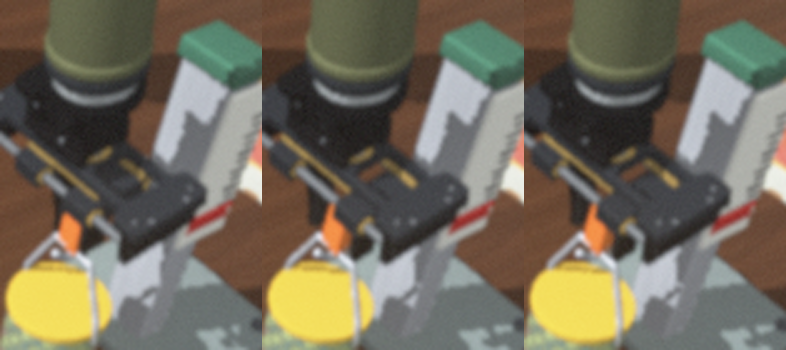

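Call:
{"fn": "carry_out", "kwargs": {
  "targets": [
    [[0,0,0],[0,0,0]],
    [[0,0,0],[0,0,0]],
    [[0,0,0],[0,0,0]]
  ],
  "jaw": 0.8
}}

```text
time_s: 24.55
tool_pos: [0.5669, 0.0859, 0.1951]
tool_rot: [-80.0, 0.0, 5.2]
force: [-0.8, -0.1, 0.1]
grip_width: 0.0601
```

Call:
{"fn": "carry_out", "kwargs": {
  "targets": [
    [[0,-3,0],[0,0,0]],
    [[0,-6,0],[0,0,0]],
    [[0,-10,0],[0,0,0]],
    [[0,-10,0],[0,0,0]],
    [[0,-10,0],[0,0,0]],
    [[0,-12,0],[0,0,0]],
    [[0,-15,0],[0,0,0]],
    [[0,-20,0],[0,0,0]],
    [[0,-20,0],[0,0,0]],
    [[0,-20,0],[0,0,0]],
    [[0,-15,0],[0,0,0]],
    [[0,-10,0],[0,0,0]]
  ]
}}

```text
time_s: 25.75
tool_pos: [0.5697, 0.0595, 0.3457]
tool_rot: [-80.0, -0.1, 5.2]
force: [0.0, -0.3, -0.1]
grip_width: 0.0695
```

```bash
python3 - <<'E'
from h import *
L=[]
for i in range(2):
    o=env.get_obs();print(o['time_s'],grasp_of(o),o['force'],o['grip_width'])
    save('wrist',f'w12{i}.png');save('scene',f's12{i}.png')
    b=cv2.imread(f'pics/s12{i}.png')[80:230,340:465];L.append(cv2.resize(b,None,fx=3,fy=3,interpolation=cv2.INTER_CUBIC))
cv2.imwrite('pics/c12.png',np.hstack(L))
E
```

```text
25.75 [0.5700158  0.0562559  0.36438605] [ 0.04043722 -0.27639482 -0.09080273] 0.06951114691230013
25.85 [0.57023868 0.05632203 0.36403726] [-0.47307317  0.36485182  0.01875727] 0.06947092265837751
```

View pics/w121.png

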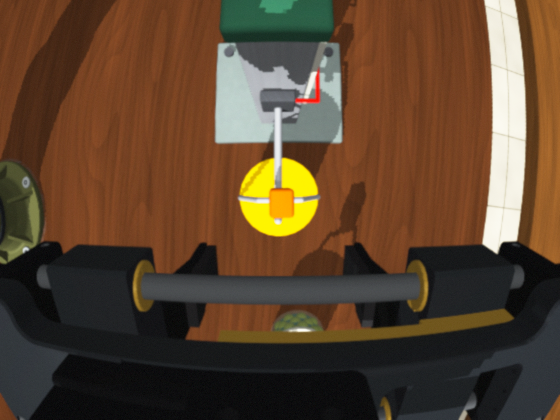

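View pics/c12.png

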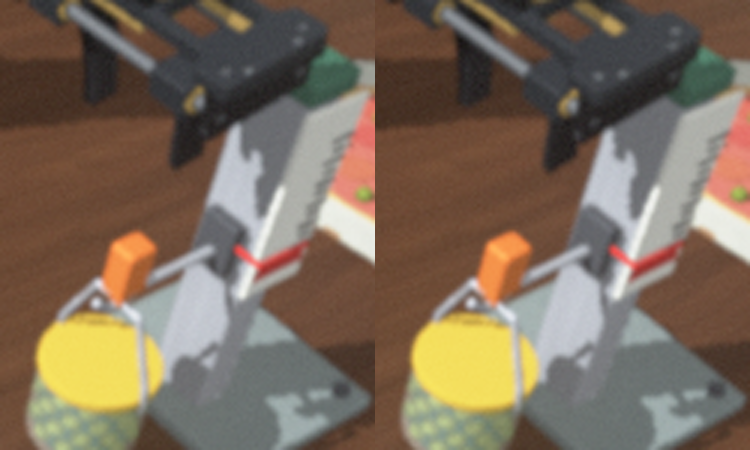

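Call:
{"fn": "carry_out", "kwargs": {
  "targets": [
    [[0,-10,-10],[0,0,0]],
    [[0,-15,-20],[0,0,0]],
    [[0,-10,-20],[0,0,0]],
    [[0,-5,-10],[0,0,0]],
    [[0,0,0],[0,0,0]],
    [[0,0,0],[0,0,0]],
    [[0,0,0],[0,0,0]],
    [[0,0,0],[0,0,0]],
    [[0,0,0],[0,0,0]],
    [[0,0,0],[0,0,0]],
    [[0,0,0],[0,0,0]],
    [[0,0,0],[0,0,0]]
  ]
}}

```text
time_s: 27.15
tool_pos: [0.5753, -0.0059, 0.3728]
tool_rot: [-80.0, 0.0, 5.2]
force: [0.6, -0.3, -0.5]
grip_width: 0.0696
```

```bash
python3 - <<'E'
from h import *
prev=None
for i in range(10):
    im=env.read_camera('scene')
    hsv=cv2.cvtColor(im[:,:,::-1].copy(),cv2.COLOR_BGR2HSV)
    m=cv2.inRange(hsv,(5,150,100),(15,255,255));m[:, :360]=0;m[:,430:]=0
    red=cv2.inRange(hsv,(170,120,80),(180,255,255))|cv2.inRange(hsv,(0,150,80),(3,255,255));red[:, :405]=0;red[:,450:]=0;red[:150]=0;red[185:]=0
    ys,xs=np.nonzero(m);yr,xr=np.nonzero(red)
    d=0 if prev is None else np.abs(im[100:260,330:470].astype(int)-prev[100:260,330:470]).mean()
    prev=im
    print(i,xs.mean().round(2),ys.mean().round(2),len(xs),xr.mean().round(2),yr.mean().round(2),round(float(d),2))
cv2.imwrite('pics/s13.png',im[:,:,::-1]);save('top','t13.png')
print(env.get_obs()['time_s'])
E
```

```text
0 382.48 167.51 289 430.3 165.96 0.0
1 382.39 167.51 290 430.86 165.98 1.73
2 382.41 167.53 291 430.09 165.94 1.74
3 382.48 167.54 293 430.3 165.96 1.72
4 382.44 167.52 291 430.11 165.87 1.72
5 382.43 167.45 292 430.13 165.83 1.73
6 382.41 167.45 291 430.06 165.83 1.73
7 382.43 167.47 291 430.53 165.91 1.73
8 382.4 167.53 287 430.43 165.89 1.73
9 382.39 167.6 288 430.43 166.0 1.73
27.7
```

View pics/s13.png

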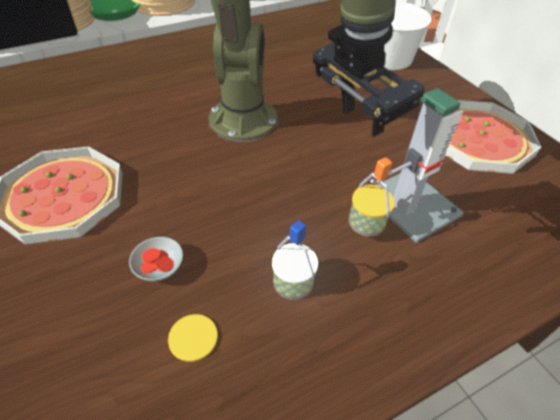

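The tub hangs still: its tab stays at (382.4, 167.5) over ten frames. The pointer doesn't move, and the white-lidded tub, bowl and loose lid are where they started. The arm is clear, so I am handing in.

```bash
python3 - <<'E'
from h import *
print(env.sign_off(), env.get_obs()['time_s'])
E
```

```text
the job is handed in; nothing more can be done
the job is handed in; nothing more can be done
```

The yellow-lidded tub now hangs by its bail in the dip of the scale's hook, and I handed the job in at about 28 s. I lifted it by the orange tab, passed the bail over the hook tip and lowered it at about 2 cm/s. I let go when the vertical force on the gripper averaged about 0 N, then drew the arm clear.

**Load:** the pointer had sunk about 92 mm, or roughly 7.4 N (0.75 kg). That comes from the arm's height. The wrist force before hanging, about 7.2 N, agrees. Both stay short of the red band at 108 mm by about 15 mm.

**Last checks:** ten scene frames after backing away showed the tub and pointer still to within 1 pixel. The white-lidded tub, bowl and loose lid had not visibly moved.

**Side force:** just before release, the wire stuck on the hook by friction with a side force of about 2–3 N. I nudged the arm by under 1 mm to bring it down to about 0.7 N. Easing the grip to 5 N then gave one sideways reading of about 3 N, which I did not correct before opening. The pointer did not move on release.

**Disagreements:** the wrist camera put positions about 2–3 mm further along x than the fixed cameras, so I aimed by the wrist camera. In the scene picture the pointer looks nearly up against the red band. I took that as mostly the viewing angle, and the 15 mm margin rests on the arm's height, not on that picture.

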